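# Wake and zero the scale, then open the braced jar

## Robot

A 6-joint arm with a two-finger parallel gripper is mounted at the origin on a cart in front of the work surface, level with it; the furniture and walls round the work are solid. World frame = base frame: x ahead of the robot, y to its left, z up, the work surface at z = 0. Lengths are in m, angles in rad, forces in N, time in s.
With the tool pointing down it reaches from about 0.425 to 0.95 m from the base axis. Payload 3.5 kg.
Tool frame: the origin (TCP) lies between the finger pads; the fingertips stand 22 mm ahead of it and the grasp point (between the pads) lies 3 mm ahead of it (ctrl.nose_length is the z of the fingertips in the tool frame, in m); z points along the fingers, y is the line along which they close (so a half turn about z gives the same grasp; the last joint's range is limited). The gripper opens to 85 mm and grips with 20 to 120 N. Pads are 22 mm wide; open, the fingers measure 114 mm over their backs; the gripper's body (76 mm by 85 mm) begins 54 mm behind the grasp point. The pads swing forward as they close: fully open they stand 13 mm farther back than shut.
Start: joints at [-1.498, 0.286, 1.577, -0, 1.279, -0.15], TCP at [0.149, -0.658, 0.253] pointing down, gripper open.
Joint ranges: [-2.77, 2.77], [-0.9, 2.22], [0.21, 2.48], [-1.53, 4.67], [0.24, 2.81], [-2.84, 2.84]. Speed limits (rad/s): [2.79, 2.79, 3.14, 3.14, 3.14, 3.14].

## Interface

Orientations are given as a unit quaternion [x, y, z, w].
In Python, from plant import ctrl gives the robot as it stands. The module is installed in compiled form; this text tells all that it offers.
- The arm moves only by the tool send_rows, never from a script. Its argument "rows" is text: rows parted by semicolons, each of 7 numbers parted by spaces: the turn, a rotation vector about the tool's x, y, z in normalised numbers (1 is 90 degrees), then the shift along the tool's x, y, z in parts of the range, where 1.0 means 500 mm, then the opening, from -1 (shut) to 1 (fully open). A call has 1 to 8 rows; each row is the pose to reach, as a shift and turn from the pose commanded when the call began, along the tool's axes at that moment; what a row does not reach only later rows make up. A row lasts 1/8 s, in which the tool goes at most 62.5 mm and 10.7 degrees, less where a joint would pass 70% of its speed; a pose out of reach is approached as far as the arm can. Shift and turn numbers lie between -1 and 1, and a call with a number outside is refused. A call with a gripper value outside its range is refused whole. The fingers move at their own pace and stop on an object; "grip_force" is the grip in N (left out, the last holds). Time passes only in rows, so rows that repeat a pose let the fingers close. It gives the time, the measured TCP pose, the force, the opening and the grip force at its end, in the units of the state.
- ctrl.get_state(): the state, without advancing time (a new reading comes with each control period).
- ctrl.read_camera(name): name is "scene" or "top" or "wrist"; returns a dict with "color" (384x512x3 uint8, red, green, blue), "fx", "fy", "cx", "cy" (pixels), "D" ([k1, k2, p1, p2, k3] as OpenCV has them; the pictures are not rectified), "extrinsics" (4x4, takes a point from world to camera coordinates). Camera axes: x right, y down, z forward; pixel columns grow to the right and rows downward; lengths in m; the calibration is good to about 2 mm. A picture is of the moment at which its call begins. There is no depth.
- ctrl.sign_off(): hands the job in; it is judged then, once.
Trained networks look in a picture, given as the dict that the camera call returned (one of the last four; its "shot" number tells which), for a name from the list of things; names that differ only in an ending like _2 or _b are one class to them, and where a whole thing is asked for, a point or a joint stands for the part that bears it (a point fixed in the world has none). Each returns a list of dicts, best first, with "p" (0 to 1); they miss things now and then, are a little off and sometimes report something else, mostly with a low value. They report only what shows in the picture. A call takes as long as a camera call. They do not tell look-alikes from the thing itself.
- ctrl.look_for(picture, target): "position" ([x, y, z] in m, in the coordinates of the camera as it stood for that picture, good to about 4 mm: the middle of the surface that is visible of it).
The state is a dict: "time": time; "qpos": joint angles; "dq": joint speeds; "joint_efforts": joint torques, N m; "eef_pos": TCP position; "tcp_rot": TCP orientation; "contact_force": force on the tool from outside, world axes, zero at the start; "wrist_torque": the same for the moment, N m; "opening": opening from 0.0 (shut) to 1.0 (fully open); "finger_force": force on a finger pad.
Only numpy, scipy, OpenCV 4.12 (cv2) and the standard library are available. Lean on these libraries where they do the work, as an engineer would, in place of code of your own. Each camera call takes 0.05 s, during which the arm holds its last target. There are 200 camera calls.

## Task

I am about to weigh out some stain remover: wake the scale by pressing its green key fully down and letting it up, then zero it in the same way with its orange key; keep off the grey key between them and leave the scoop standing on the pan. Then slide or set the square jar fully home between the jaws of the grey jar holder, flat on the worktop, so that it cannot turn, and unscrew its tight blue lid there, stopping as soon as the thread lets go. Finish holding the lid level in the gripper, clear of the jar and just above its mouth (two or three centimetres), with the jar still home in the holder and the other things undisturbed.

Things in the scene. Friction and masses are not known exactly. Their poses are not given: they have to be found in the camera images.
- scale: flat white digital scale, fixed to the worktop, 200 (x) x 150 (y) x 29 mm; origin under its centre. Its front (-x side) carries a grey-green display and, 80 mm in front of the centre, the three round keys; the steel pan (126 x 138 mm, top 28.5 mm up) fills the rest and carries the scoop
- key_green_top (a point): centre of the top of the green key, the scale's left one (46 mm to +y of the middle key in the scale's frame); a round key 19 mm wide, its top 28.5 mm above the worktop and 6.5 mm above the case
- key_grey_top (a point): centre of the top of the grey middle key, same size; not to be pressed
- key_orange_top (a point): centre of the top of the orange key, the scale's right one, 46 mm to -y of the middle key, same size
- key_green (a joint): travel of the green key: 0 up, 0.004 m fully down; counts as pressed beyond 0.003. A spring of about 1.5 N at first and 4.3 N at the end brings it back
- key_grey (a joint): travel of the grey key, same spring and travel
- key_orange (a joint): travel of the orange key, same spring and travel
- holder: grey U, 41 mm high, fixed to the worktop by suction feet with red levers, open to its own -x (roughly the robot). Rubber-lined jaws 68 mm apart; back wall 33.5 mm to +x of the origin; jaws reach 46 mm to -x, a flared lead-in (mouth 95 mm wide) 66 mm. No floor: the jar stands on the worktop. 104 mm wide, 178 mm over the 20 mm high feet. Origin on the worktop between the jaws
- holder_seat (a point): point on the worktop where the centre of the jar's underside comes when the jar is fully home against the back wall (1.5 mm to +x of the holder's origin); x points into the holder, away from its mouth. The jar's four sides are alike, so any of them may face the back wall
- jar: square white plastic wide-mouth jar, 64 x 64 mm, body 60 mm high, shoulder to 68 mm (31 mm from the axis), then a round neck; rim 92 mm above the underside; about 0.55 kg. Origin at the centre of its underside, z up, x and y square to its sides. Unless braced it turns on the worktop with its lid
- jar_mouth (a point): centre of the jar's rim, 92 mm above its underside
- lid: round blue ribbed screw lid, 64 mm wide, 18 mm high; origin at the centre of its lower edge, 80 mm above the jar's underside when tight, as at the start. Three-lug right-hand thread: anticlockwise from above loosens; it rises 2.3 mm, is free after 65 degrees relative to the jar and lifts straight off from there to 100 degrees. A sprung seal makes it stiff, 0.2 N m at first; it can carry the jar
- lid_top (a point): centre of the lid's top, 18 mm above its lower edge
- lid_mark (a point): point on the side of the lid, 31.5 mm from its axis along the lid's own x; at the start that x is parallel to the jar's x
- scoop_w: white measuring scoop, loose on the scale's pan, cup 62 mm wide, 41 mm high, handle; 126 mm long; origin under the middle of its length. Bystander
- cream: low round cream pot, 50 x 28 mm. Bystander
- spool: thread spool with dark thread, 31 x 48 mm. Bystander
- brush: white nail brush, 30 x 85 x 23 mm. Bystander
- spray: green window-spray bottle with a trigger, 58 x 123 x 267 mm. Bystander
Not all that is in view belongs to the job. There is more than one size of the lid; the job needs the smaller.

How it is judged:
On the way, in this order (a step that is already met when the one before it is completed fails the run):
1. the green key is pressed fully down (value of joint key_green above 0.003 m and value of joint key_orange below 0.001 m), for 0.05 s.
2. the green key is up again and the orange key is pressed fully down (value of joint key_orange above 0.003 m and value of joint key_green below 0.001 m), for 0.05 s.
3. the jar stands fully home in the holder, its lid still tight, both keys up (x of jar in the frame of holder_seat between -0.006 and 0.004 m and y of jar in the frame of holder_seat between -0.004 and 0.004 m and height (world z) of jar below 0.003 m and angle between jar's own z axis and vertical below 0.05 rad and value of joint each of key_green, key_orange below 0.001 m and z of lid in the frame of jar below 0.082 m and y of lid_mark in the frame of jar below 0.0108 m), for 0.2 s.
4. the lid is unscrewed (more than 55 degrees) on the jar, which stays home in the holder (x of jar in the frame of holder_seat between -0.006 and 0.004 m and y of jar in the frame of holder_seat between -0.004 and 0.004 m and height (world z) of jar below 0.003 m and angle between jar's own z axis and vertical below 0.05 rad and x of lid_mark in the frame of jar below 0.018 m and y of lid_mark in the frame of jar above 0.01 m and z of lid in the frame of jar below 0.092 m), for 0.05 s.
At the end, for the whole second after the job is handed in: Jar flat on the worktop, home in the holder (at most 6 mm short, 4 mm sideways), at rest; both keys up; gripper still holding the lid, at rest, level within 8 degrees, lower edge 8 to 53 mm above the rim, axis within 15 mm of the mouth, not touching the jar (x of jar in the frame of holder_seat between -0.006 and 0.004 m and y of jar in the frame of holder_seat between -0.004 and 0.004 m and height (world z) of jar below 0.003 m and angle between jar's own z axis and vertical below 0.05 rad and value of joint each of key_green, key_orange below 0.001 m and z of lid in the frame of jar between 0.1 and 0.145 m and horizontal distance between lid and jar_mouth below 0.015 m and angle between lid's own z axis and vertical below 0.15 rad and contact force between the fingers and lid above 3 N and contact force between lid and jar below 0.05 N and linear speed of lid below 0.03 m/s and linear speed of jar below 0.02 m/s); the arm keeps its last pose, push and grip.
It fails at once if the grey key is pressed, or green and orange are down together (value of joint key_grey above 0.002 m or value of joint each of key_green, key_orange above 0.002 m).
It fails at once if the lid is unscrewed by more than 30 degrees while it is on a jar that is not home in the holder or is pulled up out of it (y of lid_mark in the frame of jar above 0.0158 m and z of lid in the frame of jar below 0.092 m and (x of jar in the frame of holder_seat below -0.012 m or y of jar in the frame of holder_seat above 0.008 m or y of jar in the frame of holder_seat below -0.008 m or height (world z) of jar above 0.006 m)).
It fails at once if the lid is turned on past 115 degrees on the jar though the thread has let go (x of lid_mark in the frame of jar below -0.0133 m and z of lid in the frame of jar below 0.092 m).
It fails at once if the jar is tipped by more than 20 degrees (angle between jar's own z axis and vertical above 0.35 rad).
It fails at once if a bystander (scoop, cream pot, spool, nail brush, spray bottle) is moved by more than 20 mm (distance of any of scoop_w, cream, spool, brush, spray from where it was at the start of the episode above 0.02 m).
It also fails if it takes over 58 s, if anything falls off the work surface, if the arm or the gripper's body presses on something with over 40 N, if the wrist force passes 120 N, or if a joint passes its speed limit or range.

## Working session

There is one attempt and no reset: what is moved stays moved. The work goes in short steps, Python scripts to look and compute and a tool call to move; the robot and the scene stay as the last step left them, time stands still between calls to the robot, and variables do not carry over. Pictures are saved under pics/ and viewed, at most 10 in all, crops included, and the job is handed in when it is done.

Besides the shell and the picture viewer there is one more tool, called after ">>>" in YAML: its name, and indented under it one key for each argument. send_rows: Moves the arm, as the interface text tells. Its arguments: {"type":"object","properties":{"rows":{"type":"string"},"grip_force":{"type":"number"}},"required":["rows"]}

```bash
mkdir -p pics; cat > h.py <<'E'
from plant import ctrl
import numpy as np, cv2
from scipy.spatial.transform import Rotation as R
np.set_printoptions(precision=4,suppress=True)
def world(p,pos):
    E=np.array(p["extrinsics"]); return E[:3,:3].T@(np.array(pos)-E[:3,3])
def K(p): return np.array([[p["fx"],0,p["cx"]],[0,p["fy"],p["cy"]],[0,0,1.]])
def ray(p,uv):
    n=cv2.undistortPoints(np.array([[uv]],float),K(p),np.array(p["D"],float))[0,0]
    E=np.array(p["extrinsics"]); return -E[:3,:3].T@E[:3,3], E[:3,:3].T@np.array([n[0],n[1],1])
def atz(p,uv,z):
    o,d=ray(p,uv); return o+d*(z-o[2])/d[2]
def proj(p,P):
    E=np.array(p["extrinsics"]); return cv2.projectPoints(np.array(P,float).reshape(-1,1,3),cv2.Rodrigues(E[:3,:3])[0],E[:3,3],K(p),np.array(p["D"],float))[0][:,0]
def tri(ps,uvs):
    A=0;b=0
    for p,uv in zip(ps,uvs):
        o,d=ray(p,uv); d=d/np.linalg.norm(d); M=np.eye(3)-np.outer(d,d); A=A+M; b=b+M@o
    return np.linalg.solve(A,b)
def save(p,n,s=1.5): cv2.imwrite("pics/"+n,cv2.resize(cv2.cvtColor(p["color"],cv2.COLOR_RGB2BGR),None,fx=s,fy=s))
def look(p,names,k=3):
    for n in names:
        for r in ctrl.look_for(p,n)[:k]:
            w=world(p,r["position"]); print(n,round(r["p"],2),w,proj(p,w)[0].round())
def rel(target_pos,target_R=None):
    s=ctrl.get_state(); T=R.from_quat(s["tcp_rot"])
    print("shift mm",T.inv().apply(np.array(target_pos)-s["eef_pos"])*1000)
    if target_R is not None: print("rot deg",np.degrees((T.inv()*target_R).as_rotvec()))
E
python3 - <<'E'
from h import *
s=ctrl.get_state(); print(s["eef_pos"],s["tcp_rot"],R.from_quat(s["tcp_rot"]).as_matrix())
for c in ["top","scene"]:
    p=ctrl.read_camera(c); save(p,c+"1.png"); print(c)
    look(p,["key_green_top","key_grey_top","key_orange_top","holder","jar","lid","scale","scoop_w","cream","spool","brush","spray"],2)
E
```

```text
[ 0.1491 -0.6577  0.2519] [ 0.9938  0.1112  0.0001 -0.0012] [[ 0.9753  0.221  -0.0002]
 [ 0.221  -0.9753  0.0023]
 [ 0.0004 -0.0023 -1.    ]]
top
key_green_top 0.61 [0.5727 0.318  0.044 ] [155. 193.]
key_grey_top 0.5 [0.4666 0.3401 0.0258] [144. 236.]
key_orange_top 0.58 [0.4622 0.2896 0.0269] [164. 239.]
holder 0.76 [0.5616 0.0078 0.0381] [280. 204.]
jar 0.56 [ 0.4881 -0.2293  0.0523] [377. 237.]
lid 0.96 [ 0.4752 -0.1319  0.0237] [334. 242.]
lid 0.74 [ 0.5032 -0.2534  0.0987] [392. 229.]
scale 0.81 [0.526  0.3348 0.0276] [148. 212.]
scoop_w 0.69 [0.5744 0.3225 0.0445] [154. 192.]
cream 0.89 [0.6815 0.0185 0.0294] [277. 158.]
spool 0.57 [0.5294 0.3336 0.0281] [149. 211.]
spool 0.5 [ 0.6489 -0.1195  0.0464] [332. 171.]
brush 0.65 [ 0.7059 -0.2371  0.0255] [377. 154.]
brush 0.42 [ 0.4921 -0.2282  0.0542] [376. 235.]
spray 0.74 [0.6984 0.1197 0.1514] [236. 135.]
spray 0.18 [ 0.6471 -0.1208  0.0457] [332. 172.]
scene
key_green_top 0.52 [0.5202 0.3484 0.0255] [172. 268.]
holder 0.79 [0.5566 0.0226 0.0282] [267. 219.]
jar 0.7 [ 0.4951 -0.2268  0.049 ] [346. 200.]
lid 0.78 [ 0.4747 -0.1307  0.0249] [324. 220.]
lid 0.76 [ 0.5058 -0.245   0.104 ] [351. 183.]
scale 0.82 [0.5192 0.3454 0.0247] [173. 268.]
scale 0.54 [ 0.4956 -0.2237  0.0494] [345. 200.]
scoop_w 0.96 [0.5821 0.3124 0.0548] [175. 242.]
scoop_w 0.48 [ 0.5055 -0.2431  0.097 ] [350. 185.]
cream 0.56 [0.6833 0.0222 0.0289] [248. 194.]
brush 0.49 [ 0.7044 -0.2386  0.0161] [310. 168.]
spray 0.79 [0.7129 0.1375 0.1396] [210. 173.]
```

View pics/top1.png

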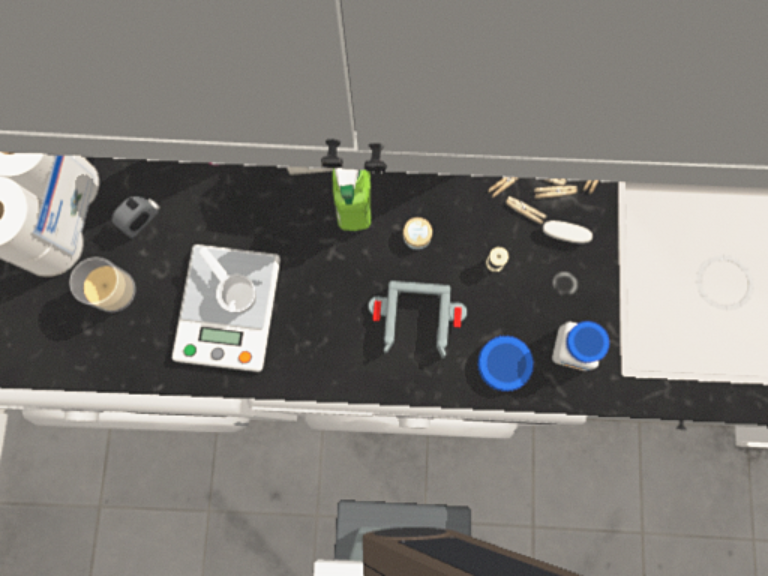

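View pics/scene1.png

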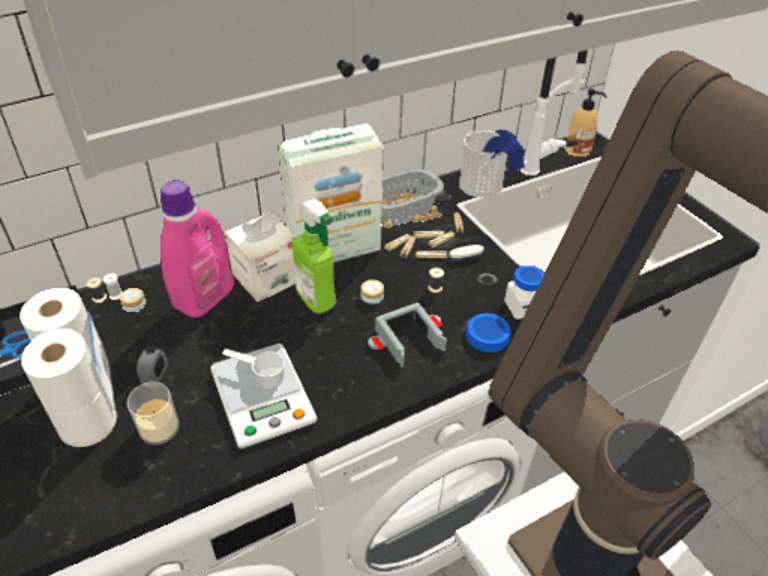

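The top view shows the keys at (190,350), (217,354) and (245,357) in the 1.5x picture. The holder's U is around (418,315). The jar with its small blue lid is at (577,347), and the larger loose decoy lid is at (505,363).

```bash
python3 - <<'E'
from h import *
ps=[ctrl.read_camera("top"),ctrl.read_camera("scene")]
def cen(p,lo,hi,win):
    hsv=cv2.cvtColor(p["color"],cv2.COLOR_RGB2HSV); x0,y0,x1,y1=win
    m=cv2.inRange(hsv,np.array(lo),np.array(hi))[y0:y1,x0:x1]
    ys,xs=np.nonzero(m); return np.array([xs.mean()+x0,ys.mean()+y0]),len(xs)
W={"green":((60,100,60),(90,255,255),(118,225,136,243),(158,278,176,295)),
"orange":((8,130,120),(25,255,255),(155,228,172,248),(190,265,208,285))}
P={}
for k,(lo,hi,a,b) in W.items():
    c=[cen(p,lo,hi,w) for p,w in zip(ps,(a,b))]; print(k,c)
    P[k]=tri(ps,[q[0] for q in c]); print(P[k],[atz(p,q[0],.0275) for p,q in zip(ps,c)])
d=P["green"]-P["orange"]; print("dist",np.linalg.norm(d),"yaw",np.degrees(np.arctan2(-d[0],d[1])))
rel([.5,-.3,.25]); 
E
```

```text
green [(array([126.0714, 233.0476]), 42), (array([166.6765, 286.4118]), 34)]
[0.4714 0.3842 0.0262] [array([0.4715, 0.3842, 0.0275]), array([0.4702, 0.3841, 0.0275])]
orange [(array([162.8085, 237.6383]), 47), (array([198.8611, 275.2222]), 36)]
[0.4643 0.2929 0.0266] [array([0.4643, 0.2929, 0.0275]), array([0.4635, 0.293 , 0.0275])]
dist 0.09157045389273273 yaw -4.454270584026724
shift mm [ 421.335  -271.9147    3.3051]
```

Careful with the scale: shifts go in shares of 500 mm and turns go in shares of 90 degrees. That gives: 420 mm / 500 = 0.84, 390 mm / 500 = 0.78.

>>> send_rows:
  rows: "0 0 0 0.2 0.16 0 -1; 0 0 0 0.4 0.24 0 -1; 0 0 0 0.6 0.24 0 -1; 0 0 0 0.78 -0.04 0 -1; 0 0 0 0.84 -0.2 0 -1; 0 0 0 0.84 -0.36 0 -1; 0 0 0 0.84 -0.52 0 -1; 0 0 0 0.84 -0.54 0 -1"

```text
time: 2.4
eef_pos: [0.4705, -0.4364, 0.2533]
tcp_rot: [0.994, 0.111, 0.0, 0.0]
contact_force: [0.4, -0.1, -0.4]
opening: 0.001
finger_force: 0.0
```

In the tool's units: -468 mm / 500 = -0.936, -410 mm / 500 = -0.82.

>>> send_rows:
  rows: "0 0 0 0.026 -0.114 0 -1; 0 0 0 0.054 -0.234 0 -1; 0 0 0 0.08 -0.35 0 -1; 0 0 0 0.106 -0.468 0 -1; 0 0 0 0.132 -0.586 0 -1; 0 0 0 0.158 -0.702 0 -1; 0 0 0 0.184 -0.82 0 -1; 0 0 0 0.212 -0.936 0 -1"

```text
time: 3.4
eef_pos: [0.4696, 0.0432, 0.2538]
tcp_rot: [0.994, 0.111, 0.001, 0.0]
contact_force: [1.5, -0.3, -0.2]
opening: -0.001
finger_force: 0.0
```

In the tool's units: -332 mm / 500 = -0.664, -325 mm / 500 = -0.65.

>>> send_rows:
  rows: "0 0 0 0.026 -0.114 0.04 -1; 0 0 0 0.054 -0.234 0.1 -1; 0 0 0 0.08 -0.35 0.16 -1; 0 0 0 0.106 -0.468 0.2 -1; 0 0 0 0.132 -0.586 0.24 -1; 0 0 0 0.144 -0.65 0.28 -1; 0 0 0 0.15 -0.664 0.3 -1; 0 0 0 0.15 -0.664 0.3 -1"

```text
time: 4.4
eef_pos: [0.4692, 0.3813, 0.1024]
tcp_rot: [0.994, 0.112, -0.001, 0.001]
contact_force: [0.3, -0.2, 0.1]
opening: -0.001
finger_force: 0.0
```

```bash
python3 - <<'E'
from h import *
s=ctrl.get_state(); print(s["eef_pos"],s["qpos"])
rel([.4714,.3842,.060])
p=ctrl.read_camera("wrist"); save(p,"w1.png"); print(world(p,[0,0,0]),p["extrinsics"])
print(proj(p,[[.4714,.3842,.0285],[.4643,.2929,.0285]]))
E
```

```text
[0.4692 0.3813 0.1024] [ 0.5149  0.3004  1.8565 -0.0005  0.987   1.8625]
shift mm [ 2.87   -2.3532 42.375 ]
[0.5377 0.3983 0.2231] [[ 0.2221 -0.975   0.0015  0.2686]
 [-0.9361 -0.2128  0.2802  0.5255]
 [-0.2729 -0.0636 -0.9599  0.3863]
 [ 0.      0.      0.      1.    ]]
[[252.9946 204.6756]
 [361.624  236.4619]]
```

View pics/w1.png

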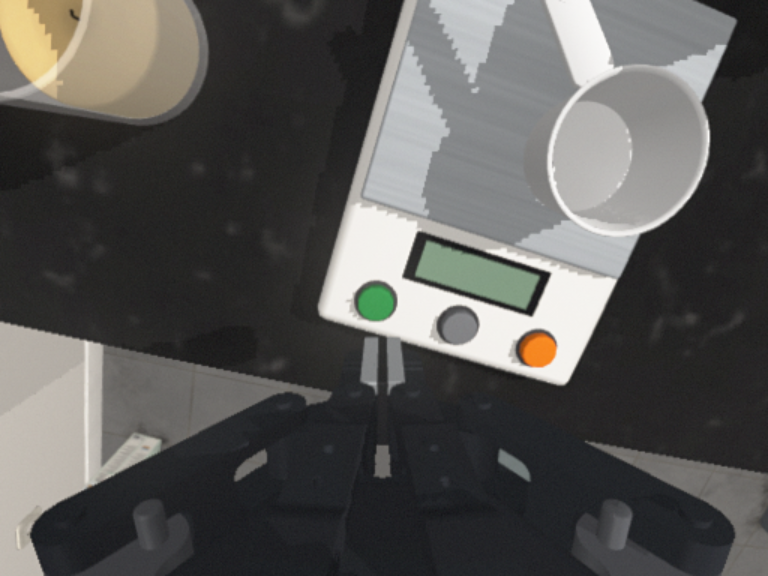

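The wrist view shows green at (376,301) and orange at (537,349), with the shut fingers at (383,345) beside the green key. The keys lie about 3 mm further along +x than my first estimate.

In the tool's units: 56 mm / 500 = 0.112, 55 mm / 500 = 0.11.

>>> send_rows:
  rows: "0 0 0 0.009 -0.007 0.05 -1; 0 0 0 0.009 -0.007 0.096 -1; 0 0 0 0.009 -0.007 0.106 -1; 0 0 0 0.009 -0.007 0.11 -1; 0 0 0 0.009 -0.007 0.112 -1; 0 0 0 0.009 -0.007 0.112 -1"

```text
time: 5.2
eef_pos: [0.4744, 0.3863, 0.0488]
tcp_rot: [0.994, 0.111, 0.001, -0.0]
contact_force: [0.1, -1.3, 2.8]
opening: 0.001
finger_force: 1.4
```

```bash
python3 - <<'E'
from h import *
s=ctrl.get_state(); print(s["eef_pos"],s["contact_force"],ctrl.nose_length)
E
```

```text
[0.4744 0.3863 0.0488] [ 0.065  -1.3494  2.8224] 0.022
```

>>> send_rows:
  rows: "0 0 0 0 0 0.004 -1; 0 0 0 0 0 0.006 -1; 0 0 0 0 0 0.006 -1"

```text
time: 5.58
eef_pos: [0.4744, 0.3865, 0.0465]
tcp_rot: [0.994, 0.111, 0.001, -0.0]
contact_force: [-1.2, -4.0, 9.2]
opening: -0.001
finger_force: 5.0
```

In the tool's units: 87 mm / 500 = 0.174, -30 mm / 500 = -0.06.

>>> send_rows:
  rows: "0 0 0 0 0 -0.04 -1; 0 0 0 -0.016 0.06 -0.06 -1; 0 0 0 -0.054 0.174 -0.06 -1; 0 0 0 -0.054 0.174 -0.044 -1; 0 0 0 -0.054 0.174 -0.016 -1; 0 0 0 -0.054 0.174 -0.005 -1; 0 0 0 -0.054 0.174 0 -1; 0 0 0 -0.054 0.174 0 -1"

```text
time: 6.58
eef_pos: [0.4662, 0.2959, 0.0464]
tcp_rot: [0.994, 0.112, -0.002, 0.001]
contact_force: [-6.2, -6.5, 16.1]
opening: 0.001
finger_force: 7.9
```

In the tool's units: 87 mm / 500 = 0.174, -27 mm / 500 = -0.054.

>>> send_rows:
  rows: "0 0 0 -0.054 0.174 0 -1"

```text
time: 6.7
eef_pos: [0.4634, 0.2361, 0.046]
tcp_rot: [0.993, 0.114, 0.003, -0.001]
contact_force: [1.0, -0.6, -0.7]
opening: 0.003
finger_force: 0.0
```

I meant that row to lift the tool, but it repeated the sideways shift. The tool slid off the orange key toward -y, away from the grey key, and the force now reads zero. I'm raising it now.

In the tool's units: 238 mm / 500 = 0.476, 230 mm / 500 = 0.46.

>>> send_rows:
  rows: "0 0 0 0 0 -0.08 -1; 0 0 0 0 0 -0.2 -1; 0 0 0 -0.006 0.1 -0.3 -1; 0 0 0 -0.014 0.22 -0.31 -1; 0 0 0 -0.022 0.34 -0.31 -1; 0 0 0 -0.032 0.46 -0.31 -1; 0 0 0 -0.032 0.476 -0.31 -1; 0 0 0 -0.032 0.476 -0.31 -1"

```text
time: 7.7
eef_pos: [0.4985, -0.0022, 0.1989]
tcp_rot: [0.994, 0.111, -0.0, -0.001]
contact_force: [-0.3, 0.7, 1.1]
opening: 0.001
finger_force: 0.0
```

```bash
python3 - <<'E'
from h import *
s=ctrl.get_state(); print(s["eef_pos"],s["qpos"])
p=ctrl.read_camera("wrist"); save(p,"w2.png")
look(p,["holder","cream","scale"],1)
q=ctrl.read_camera("top"); save(q,"t2.png"); look(q,["scoop_w"],1)
import pickle; pickle.dump(p,open("w2.pkl","wb"))
E
```

```text
[ 0.4985 -0.0022  0.1989] [-0.2086 -0.054   2.0529  0.0008  1.1437  1.1395]
holder 0.78 [0.564  0.0115 0.0426] [257. 117.]
cream 0.78 [0.6729 0.0138 0.0196] [279.   6.]
scale 0.72 [0.5535 0.2662 0.0166] [26. 76.]
scoop_w 0.59 [ 0.4898 -0.2257  0.054 ] [375. 236.]
```

View pics/w2.png

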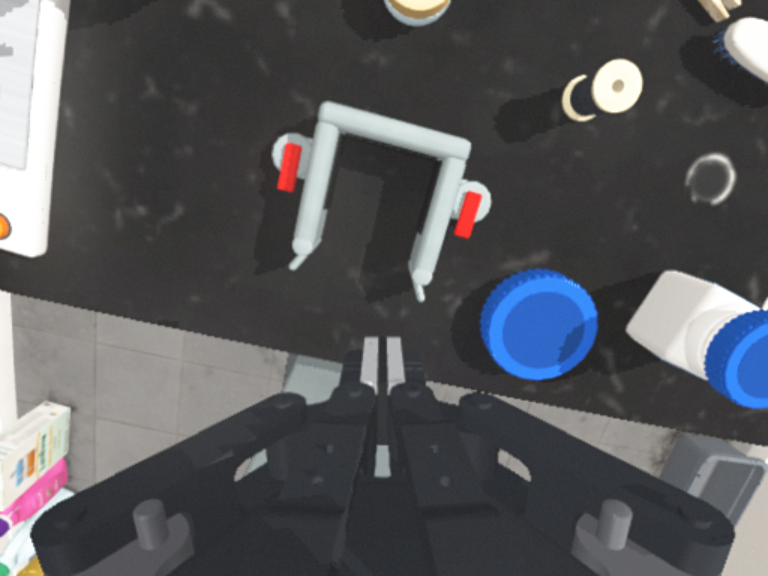

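In the tool's units: 235 mm / 500 = 0.47, 215 mm / 500 = 0.43.

>>> send_rows:
  rows: "0 0 0 -0.024 0.11 -0.02 1; 0 0 0 -0.046 0.22 -0.04 1; 0 0 0 -0.072 0.33 -0.04 1; 0 0 0 -0.096 0.43 -0.04 1; 0 0 0 -0.104 0.47 -0.04 1; 0 0 0 -0.104 0.47 -0.04 1"

```text
time: 8.75
eef_pos: [0.4996, -0.2434, 0.2191]
tcp_rot: [0.994, 0.111, -0.0, -0.0]
contact_force: [0.3, -0.5, 0.1]
opening: 0.999
finger_force: 0.0
```

```bash
python3 - <<'E'
from h import *
s=ctrl.get_state(); print(s["eef_pos"],s["qpos"])
p=ctrl.read_camera("wrist"); save(p,"w3.png")
look(p,["jar","lid"],2)
import pickle; pickle.dump(p,open("w3.pkl","wb"))
E
```

```text
[ 0.4996 -0.2434  0.2191] [-0.6362  0.0558  1.904   0.0006  1.1825  0.7127]
jar 0.63 [ 0.5361 -0.2432  0.0567] [263. 148.]
lid 0.98 [ 0.4756 -0.1411  0.0266] [169. 175.]
lid 0.64 [ 0.5085 -0.2523  0.1002] [267. 185.]
```

View pics/w3.png

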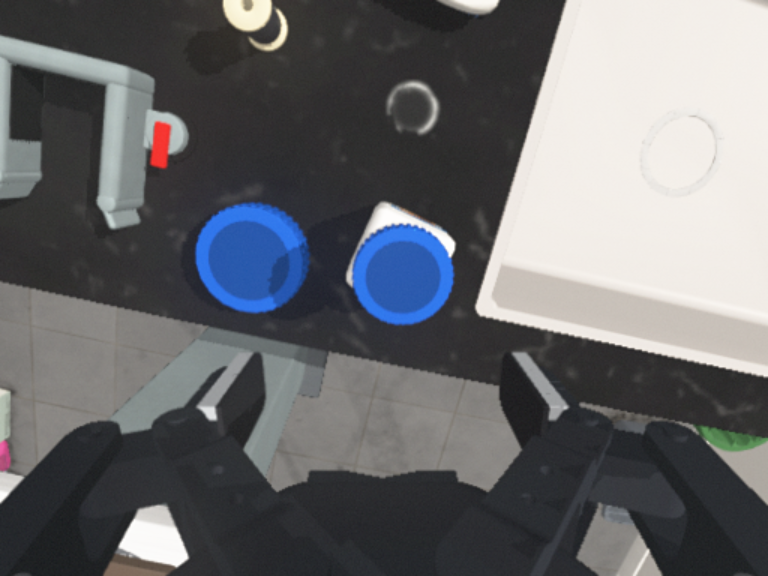

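In w2 the holder's back corners are at (325,103) and (468,143), and its jaw tips at (302,248) and (421,280). In w3 the jar's small lid is at (403,274), with the white shoulder corner at (383,205), and the decoy lid is at (251,258). I'll fit simple solid models to masks from the saved views.

```bash
cat > fit.py <<'E'
from h import *
import pickle
from scipy.optimize import minimize
def box(x0,x1,y0,y1,z0,z1): return np.array([[x,y,z] for x in(x0,x1) for y in(y0,y1) for z in(z0,z1)])
def cyl(r,z0,z1):
    a=np.linspace(0,2*np.pi,40); return np.array([[r*np.cos(t),r*np.sin(t),z] for t in a for z in(z0,z1)])
S=8
def render(p,parts,x,y,yaw):
    m=np.zeros(p["color"].shape[:2],np.uint8); Rz=R.from_euler('z',yaw).as_matrix()
    for P in parts:
        h=cv2.convexHull(proj(p,P@Rz.T+[x,y,0]).astype(np.float32))
        cv2.fillConvexPoly(m,np.round(h*16).astype(np.int32),255,cv2.LINE_AA,4)
    return m/255.
def fit(views,parts,x0,extra=None):
    def cost(v):
        ps=parts(v) if callable(parts) else parts
        c=0
        for p,m,roi in views:
            a,b,cc,d=roi; r=render(p,ps,v[0]/100,v[1]/100,v[2])[b:d,a:cc]; mm=m[b:d,a:cc]
            c+=1-np.minimum(r,mm).sum()/np.maximum(r,mm).sum()
        return c/len(views)
    best=min((minimize(cost,x0+np.array([0,0,dy]+[0]*(len(x0)-3)),method="Nelder-Mead",options=dict(xatol=1e-3,fatol=1e-5,initial_simplex=None)) for dy in(-.15,.02,.15)),key=lambda r:r.fun)
    return best.x,best.fun
def white(p):
    h=cv2.cvtColor(p["color"],cv2.COLOR_RGB2HSV); return ((h[...,2]>110)&(h[...,1]<60)).astype(float)
def blue(p):
    h=cv2.cvtColor(p["color"],cv2.COLOR_RGB2HSV); return ((h[...,0]>100)&(h[...,0]<125)&(h[...,1]>120)&(h[...,2]>60)).astype(float)
JAR=[box(-.032,.032,-.032,.032,0,.06),cyl(.031,.06,.068),cyl(.032,.080,.098)]
def holder(t): return [box(-.046,.0335+t,.034,.052,0,.041),box(-.046,.0335+t,-.052,-.034,0,.041),box(.0335,.0335+t,-.052,.052,0,.041)]
E
python3 - <<'E'
from fit import *
w2=pickle.load(open("w2.pkl","rb"));w3=pickle.load(open("w3.pkl","rb"));t=ctrl.read_camera("top")
# lid only
def ctr(p,roi):
    a,b,c,d=roi; m=blue(p)[b:d,a:c]; ys,xs=np.nonzero(m); return np.array([xs.mean()+a,ys.mean()+b]),len(xs)
print(ctr(w3,(232,140,310,225)))
V=[(w3,blue(w3),(232,140,310,225))]
print("lid",fit(V,[cyl(.032,.08,.098)],np.array([50.5,-25.,0.])))
V=[(w3,np.maximum(blue(w3),white(w3)),(215,130,306,225)),]
print("jar w3",fit(V,JAR,np.array([50.5,-25.,0.3])))
V=[(w2,np.maximum(blue(w2),white(w2)),(410,170,512,290))]
print("jar w2",fit(V,JAR,np.array([50.5,-25.,0.3])))
def hm(p):
    h=cv2.cvtColor(p["color"],cv2.COLOR_RGB2HSV); return ((h[...,2]>95)).astype(float)*(h[...,1]<90)
for n,p,roi in(("w2",w2,(185,60,320,188)),):
    print("holder",n,fit([(p,hm(p),roi)],lambda v:holder(v[3]/100),np.array([56.,1.,-.03,1.5])))
for z in (.041,): print([atz(w2,np.array(c)/1.5,z) for c in((325,103),(468,143),(302,248),(421,280))])
for z in (0,): print("edge",[atz(w2,np.array(c)/1.5,z) for c in((100,320),(700,430))])
for c,n in((w2,'a'),(t,'b')):
    pass
E
```

```text
(array([268.0315, 183.148 ]), 3582)
lid (array([ 50.7497, -25.3482,   0.0202]), np.float64(0.05346330579609182))
jar w3 (array([ 50.8878, -25.2939,   0.1518]), np.float64(0.12681866159669553))
jar w2 (array([ 50.7632, -25.7982,  -0.2078]), np.float64(0.08249183292975837))
holder w2 (array([55.4126,  1.3078, -0.0341,  1.2727]), np.float64(0.2898748363643213))
[array([0.6   , 0.0597, 0.041 ]), array([ 0.5967, -0.0369,  0.041 ]), array([0.5031, 0.058 , 0.041 ]), array([ 0.4989, -0.0297,  0.041 ])]
edge [array([0.3926, 0.2265, 0.    ]), array([ 0.404 , -0.3351,  0.    ])]
```

```bash
python3 - <<'E'
from fit import *
w2=pickle.load(open("w2.pkl","rb"));w3=pickle.load(open("w3.pkl","rb"))
a,b,c,l=[atz(w3,np.array(q)/1.5,.06)[:2] for q in((383,203),(455,239),(347,283),(352,258))]
print("w3 corners",a,b,c,np.degrees(np.arctan2(*(a-b)[::-1])),np.linalg.norm(a-b),np.degrees(np.arctan2(*(a-l)[::-1])))
for z in(.06,): 
  P=[atz(w2,np.array(q)/1.5,z)[:2] for q in((672,271),(628,330),(764,300),(705,375))]; print("w2",P,[np.degrees(np.arctan2(*(P[i]-P[j])[::-1])) for i,j in((0,1),(0,2),(1,3))])
im=[]
for p,(x0,y0) in((w3,(210,120)),(w2,(400,165))):
    q=cv2.cvtColor(p["color"],cv2.COLOR_RGB2BGR)[y0:y0+112,x0:x0+112]; im.append(cv2.resize(q,(390,390),interpolation=cv2.INTER_CUBIC))
t=cv2.cvtColor(w2["color"],cv2.COLOR_RGB2BGR)
cv2.imwrite("pics/crop.png",np.hstack(im))
E
```

```text
w3 corners [ 0.5472 -0.2322] [ 0.5341 -0.2872] [ 0.4858 -0.2193] 76.59881688016921 0.056534109561208315 -17.058000495876666
w2 [array([ 0.5477, -0.1924]), array([ 0.5006, -0.179 ]), array([ 0.5434, -0.2679]), array([ 0.4796, -0.2513])] [np.float64(-15.761829562526344), np.float64(86.7138438723764), np.float64(73.83426193203171)]
```

View pics/crop.png

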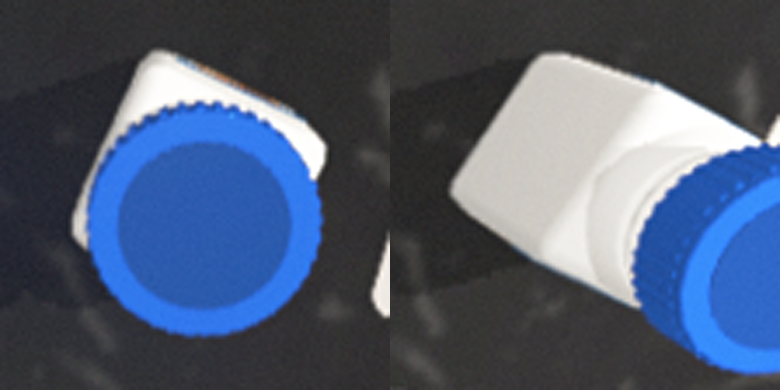

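The crops show the jar turned roughly -15°. I'll check that with its bottom edge, (545,55) to (450,190), and top edge, (660,85) to (545,262), in the right-hand crop.

```bash
python3 - <<'E'
from fit import *
w2=pickle.load(open("w2.pkl","rb"));w3=pickle.load(open("w3.pkl","rb"))
f=390/112
for z,q1,q2,n in((0.004,(548,55),(452,192),"bot"),(.06,(660,85),(545,262),"top")):
    P=[atz(w2,(400+(q[0]-390)/f,165+q[1]/f),z) for q in(q1,q2)]; d=P[0]-P[1]; print(n,P,np.degrees(np.arctan2(d[1],d[0])))
for q1,q2 in(((150,60),(75,235)),((175,55),(300,115))):
    P=[atz(w3,(210+q[0]/f,120+q[1]/f),.058) for q in(q1,q2)]; d=P[0]-P[1]; print(P,np.degrees(np.arctan2(d[1],d[0])))
# fit yaw w/ position fixed to lid
for yaw in np.radians([-20,-17,-14,-11,-8]):
    o=[]
    for p,roi in((w3,(215,130,306,225)),(w2,(410,170,512,290))):
        a,b,c,d=roi; m=np.maximum(blue(p),white(p))[b:d,a:c]
        parts=[np.vstack([cyl(.006,0,.058)+[sx*.026,sy*.026,0] for sx in(-1,1) for sy in(-1,1)]),cyl(.031,.06,.068),cyl(.032,.08,.098)]
        o.append(min(1-np.minimum(r,m).sum()/np.maximum(r,m).sum() for dx in(-4,-2,0,2,4) for dy in(-4,-2,0,2,4) for r in[render(p,parts,.5075+dx/1e3,-.255+dy/1e3,yaw)[b:d,a:c]]))
    print(np.degrees(yaw),o)
s=ctrl.get_state(); print(s["eef_pos"]); rel([.5075,-.254,.094])
E
```

```text
bot [array([ 0.5427, -0.2337,  0.004 ]), array([ 0.4858, -0.2197,  0.004 ])] -13.81907759621796
top [array([ 0.5462, -0.2276,  0.06  ]), array([ 0.4846, -0.217 ,  0.06  ])] -9.694904955558757
[array([ 0.5447, -0.2303,  0.058 ]), array([ 0.4866, -0.2192,  0.058 ])] -10.86439572784687
[array([ 0.5478, -0.2373,  0.058 ]), array([ 0.5387, -0.2784,  0.058 ])] 77.55036330522593
-20.0 [np.float64(0.07750447314791242), np.float64(0.11029493070966978)]
-17.0 [np.float64(0.06853006003107653), np.float64(0.10078639573710202)]
-14.0 [np.float64(0.060569914305182104), np.float64(0.08529889200268836)]
-11.0 [np.float64(0.05807768005835645), np.float64(0.08776809407919428)]
-8.0 [np.float64(0.06549756680662588), np.float64(0.09570786974601941)]
[ 0.4996 -0.2415  0.2191]
shift mm [  4.8943  13.9969 125.1381]
```

In the tool's units: 129 mm / 500 = 0.258, 125 mm / 500 = 0.25.

>>> send_rows:
  rows: "0 0 0 0.004 0.014 0.08 1; 0 0 0 0.008 0.028 0.16 1; 0 0 0 0.008 0.028 0.22 1; 0 0 0 0.008 0.028 0.25 1; 0 0 0 0.008 0.028 0.258 1; 0 0 0 0.008 0.028 0.258 1"

```text
time: 9.7
eef_pos: [0.5072, -0.2562, 0.0914]
tcp_rot: [0.994, 0.111, 0.001, 0.001]
contact_force: [0.6, 0.1, 0.4]
opening: 1.001
finger_force: 0.0
```

```bash
python3 - <<'E'
from h import *
s=ctrl.get_state(); print(s["eef_pos"],s["contact_force"])
p=ctrl.read_camera("wrist"); save(p,"w4.png")
E
```

```text
[ 0.5072 -0.2562  0.0914] [0.6294 0.0889 0.3825]
```

View pics/w4.png

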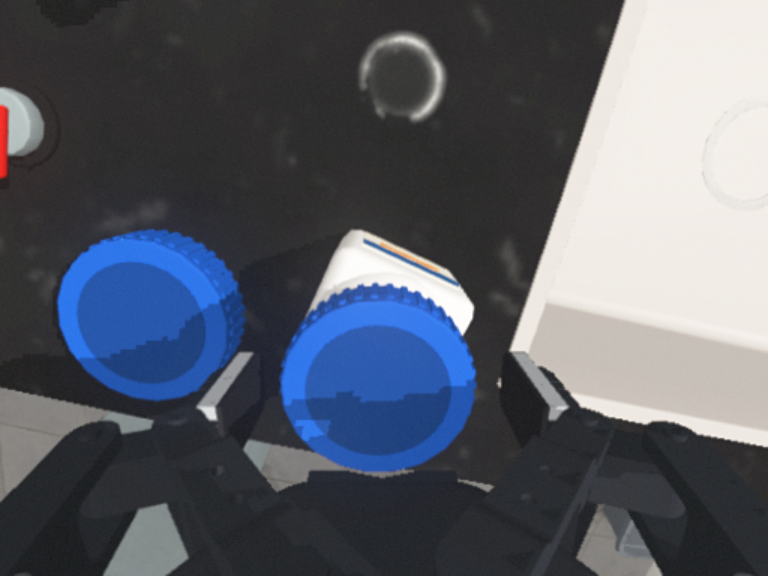

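The lid, centred at (378,380), sits midway between the finger pads at (230,385) and (540,385), so I'm closing.

>>> send_rows:
  rows: "0 0 0 0 0 0 -1; 0 0 0 0 0 0 -1; 0 0 0 0 0 0 -1; 0 0 0 0 0 0 -1; 0 0 0 0 0 0 -1"
  grip_force: 70

```text
time: 10.38
eef_pos: [0.507, -0.2558, 0.0921]
tcp_rot: [0.994, 0.111, 0.0, -0.0]
contact_force: [-1.3, 3.2, 5.3]
opening: 0.713
finger_force: 74.4
```

In the tool's units: -60 mm / 500 = -0.12, -45 mm / 500 = -0.09.

>>> send_rows:
  rows: "0 0 0 0 0 -0.016 -1; 0 0 0 0 0 -0.05 -1; 0 0 0 0 0 -0.09 -1; 0 0 0 0 0 -0.12 -1; 0 0 0 0 0 -0.12 -1"

```text
time: 11.0
eef_pos: [0.5077, -0.257, 0.1529]
tcp_rot: [0.994, 0.111, 0.002, 0.002]
contact_force: [0.0, -0.3, -6.5]
opening: 0.715
finger_force: 77.5
```

```bash
python3 - <<'E'
from fit import *
s=ctrl.get_state(); print(s["eef_pos"],s["tcp_rot"],s["contact_force"],s["opening"],s["finger_force"],s["wrist_torque"])
for c in("top",):
    p=ctrl.read_camera(c); look(p,["jar","lid"],2)
p=ctrl.read_camera("scene"); im=cv2.cvtColor(p["color"],cv2.COLOR_RGB2BGR)[130:260,230:400]; cv2.imwrite("pics/s5.png",cv2.resize(im,None,fx=4,fy=4,interpolation=cv2.INTER_CUBIC))
E
```

```text
[ 0.5077 -0.257   0.1529] [0.9938 0.1112 0.0018 0.0017] [ 0.0275 -0.3062 -6.5227] 0.7145672657711197 77.45990987867117 [ 0.0235  0.0841 -0.0278]
jar 0.57 [0.4655 0.3384 0.0298] [144. 236.]
jar 0.4 [ 0.5321 -0.2297  0.1043] [382. 216.]
lid 0.95 [ 0.4772 -0.1329  0.0249] [335. 241.]
```

View pics/s5.png

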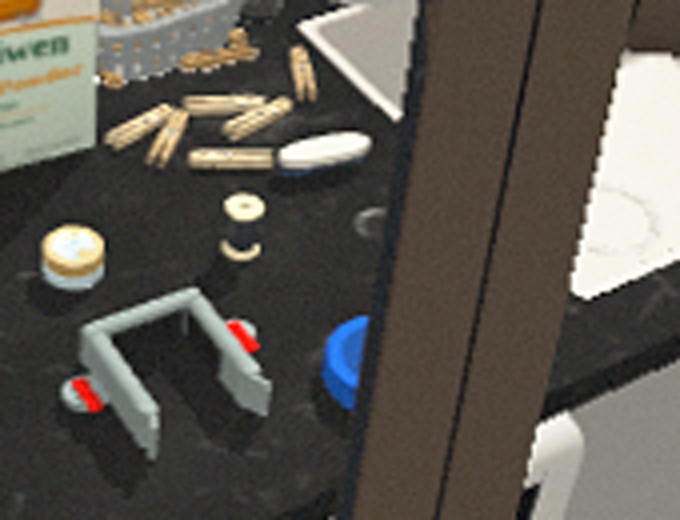

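The lift reads 6.5 N, so the jar came up with the lid. I'm carrying it in front of the holder and turning it +10°.

In the tool's units: -281 mm / 500 = -0.562, -272 mm / 500 = -0.544, -10 degrees / 90 = -0.1111.

>>> send_rows:
  rows: "0 0 -0.0222 0 -0.05 0 -1; 0 0 -0.0444 0 -0.13 0 -1; 0 0 -0.0667 0 -0.22 0 -1; 0 0 -0.0889 0 -0.31 0 -1; 0 0 -0.1111 0 -0.4 0 -1; 0 0 -0.1111 0 -0.49 0 -1; 0 0 -0.1111 0 -0.544 0 -1; 0 0 -0.1111 0 -0.562 0 -1"

```text
time: 12.2
eef_pos: [0.4433, 0.0193, 0.1495]
tcp_rot: [0.98, 0.198, -0.001, -0.0]
contact_force: [0.1, -0.1, -5.8]
opening: 0.713
finger_force: 78.0
```

```bash
python3 - <<'E'
from fit import *
s=ctrl.get_state(); print(s["eef_pos"],s["contact_force"],s["opening"],R.from_quat(s["tcp_rot"]).as_matrix()[:,0])
p=ctrl.read_camera("wrist"); save(p,"w5.png"); pickle.dump(p,open("w5.pkl","wb"))
# predicted holder outline drawn
v=(.5535,.013,np.radians(-2))
im=cv2.cvtColor(p["color"],cv2.COLOR_RGB2BGR)
Rz=R.from_euler('z',v[2]).as_matrix()
q=proj(p,np.array([[-.046,.034,.041],[.0335,.034,.041],[.0335,-.034,.041],[-.046,-.034,.041]])@Rz.T+[v[0],v[1],0])
cv2.polylines(im,[np.round(q).astype(int)],False,(0,0,255),1)
cv2.imwrite("pics/w5.png",cv2.resize(im,None,fx=1.5,fy=1.5))
t=ctrl.read_camera("top"); look(t,["jar","holder"],2)
E
```

```text
[0.4433 0.0193 0.1495] [ 0.1031 -0.0606 -5.7622] 0.7125821050427102 [ 0.9212  0.389  -0.0015]
jar 0.53 [0.41   0.0276 0.1112] [270. 263.]
holder 0.97 [0.5712 0.0029 0.0381] [282. 200.]
```

View pics/w5.png

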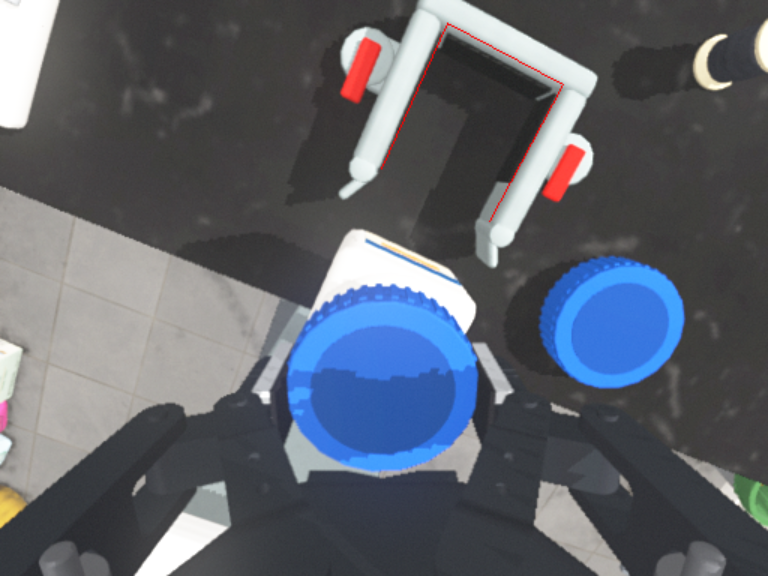

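The drawn holder model lies on the real inner edges. The jar's front label line runs (366,241) to (459,283); I'll compare its direction with the holder's.

```bash
python3 - <<'E'
from fit import *
p=pickle.load(open("w5.pkl","rb"))
def d(q1,q2,z):
    a,b=[atz(p,np.array(q)/1.5,z) for q in(q1,q2)]; v=a-b; print(a,b,np.degrees(np.arctan2(v[1],v[0])))
d((366,241),(459,283),.116)      # jar front label line
d((312,305),(349,236),.118)
d((447,28),(562,88),.041)        # back wall inner edge
d((380,170),(441,38),.041); d((492,222),(563,88),.041)
d((423,3),(595,72),.041)
E
```

```text
[0.4811 0.0434 0.116 ] [0.4799 0.0026 0.116 ] 88.34966790589898
[0.449  0.0536 0.118 ] [0.4807 0.0502 0.118 ] 173.796052436849
[0.5856 0.0449 0.041 ] [ 0.5842 -0.0231  0.041 ] 88.85615277757364
[0.5076 0.0491 0.041 ] [0.5802 0.0458 0.041 ] 177.40189622155694
[ 0.5063 -0.021   0.041 ] [ 0.5844 -0.0236  0.041 ] 178.06967394818537
[0.5911 0.0608 0.041 ] [ 0.5982 -0.0354  0.041 ] 94.22081135712641
```

In the tool's units: 55 mm / 500 = 0.11, 50 mm / 500 = 0.1.

>>> send_rows:
  rows: "0 0 0 -0.002 0.002 0.03 -1; 0 0 0 -0.002 0.006 0.07 -1; 0 0 0 -0.002 0.006 0.1 -1; 0 0 0 -0.002 0.006 0.11 -1; 0 0 0 0.024 0.018 0.11 -1; 0 0 0 0.052 0.032 0.11 -1; 0 0 0 0.072 0.04 0.11 -1; 0 0 0 0.072 0.04 0.11 -1"

```text
time: 13.4
eef_pos: [0.4869, 0.0133, 0.096]
tcp_rot: [0.98, 0.197, 0.001, 0.0]
contact_force: [-0.1, -1.0, -5.9]
opening: 0.716
finger_force: 78.0
```

```bash
python3 - <<'E'
from fit import *
s=ctrl.get_state(); print(s["eef_pos"],s["contact_force"],s["wrist_torque"])
p=ctrl.read_camera("wrist"); save(p,"w6.png"); pickle.dump(p,open("w6.pkl","wb"))
E
```

```text
[0.4869 0.0133 0.096 ] [-0.0731 -0.974  -5.893 ] [0.0156 0.0242 0.0228]
```

View pics/w6.png

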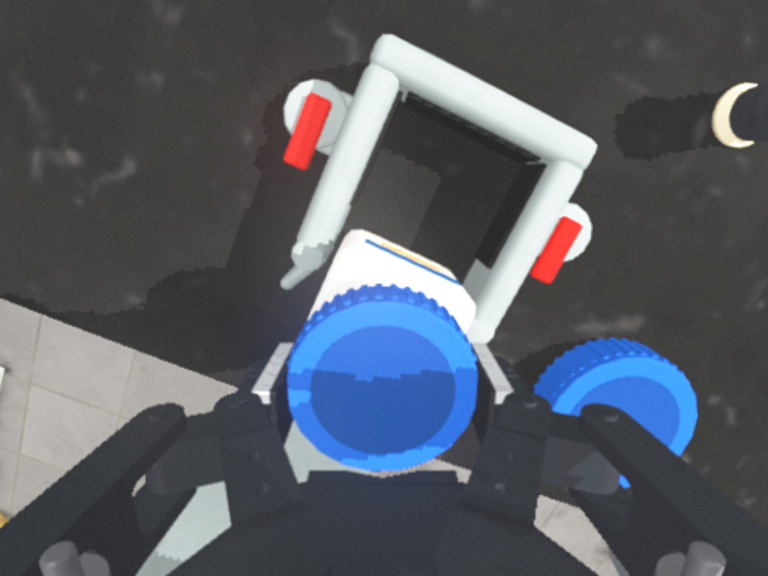

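In w6 the jar front, about (358,232) to (472,300), has entered between the flared tips near (305,265) and (480,325), with only small lateral force, so I'll keep advancing.

In the tool's units: 41 mm / 500 = 0.082, 36 mm / 500 = 0.072.

>>> send_rows:
  rows: "0 0 0 0.018 0.008 0 -1; 0 0 0 0.036 0.017 0 -1; 0 0 0 0.054 0.026 0 -1; 0 0 0 0.072 0.034 0 -1; 0 0 0 0.082 0.038 0 -1; 0 0 0 0.082 0.038 0 -1"

```text
time: 14.2
eef_pos: [0.5309, 0.0118, 0.0953]
tcp_rot: [0.98, 0.197, -0.0, -0.0]
contact_force: [-0.4, 0.6, -5.7]
opening: 0.716
finger_force: 78.1
```

In the tool's units: 13 mm / 500 = 0.026, 9 mm / 500 = 0.018.

>>> send_rows:
  rows: "0 0 0 0.01 0.004 0 -1; 0 0 0 0.018 0.008 0 -1; 0 0 0 0.026 0.012 0 -1; 0 0 0 0.026 0.012 0 -1"

```text
time: 14.7
eef_pos: [0.5452, 0.0112, 0.0955]
tcp_rot: [0.98, 0.197, 0.0, 0.0]
contact_force: [-0.8, -0.0, -5.6]
opening: 0.711
finger_force: 78.1
```

In the tool's units: 3.6 mm / 500 = 0.0072, 1.8 mm / 500 = 0.0036.

>>> send_rows:
  rows: "0 0 0 0.0036 0.0018 0 -1; 0 0 0 0.0072 0.0034 0 -1; 0 0 0 0.0072 0.0034 0 -1"

```text
time: 15.08
eef_pos: [0.5489, 0.0111, 0.0954]
tcp_rot: [0.98, 0.197, 0.0, 0.0]
contact_force: [-0.9, 0.2, -5.6]
opening: 0.712
finger_force: 78.1
```

In the tool's units: 3.6 mm / 500 = 0.0072, 1.8 mm / 500 = 0.0036.

>>> send_rows:
  rows: "0 0 0 0.0036 0.0018 0 -1; 0 0 0 0.0072 0.0034 0 -1; 0 0 0 0.0072 0.0034 0 -1"

```text
time: 15.45
eef_pos: [0.5512, 0.0112, 0.0948]
tcp_rot: [0.98, 0.198, -0.002, -0.001]
contact_force: [-5.2, 0.9, -3.4]
opening: 0.717
finger_force: 78.2
```

In the tool's units: 1.8 mm / 500 = 0.0036, 0.9 mm / 500 = 0.0018.

>>> send_rows:
  rows: "0 0 0 0.0036 0.0018 0 -1; 0 0 0 0.0036 0.0018 0 -1"

```text
time: 15.7
eef_pos: [0.552, 0.0112, 0.0944]
tcp_rot: [0.98, 0.198, -0.004, -0.001]
contact_force: [-8.9, 0.3, -1.9]
opening: 0.711
finger_force: 78.3
```

In the tool's units: 3 mm / 500 = 0.006, 2.5 mm / 500 = 0.005.

>>> send_rows:
  rows: "0 0 0 -0.0026 -0.0012 0.002 -1; 0 0 0 -0.0026 -0.0012 0.005 -1; 0 0 0 -0.0026 -0.0012 0.006 -1; 0 0 0 -0.0026 -0.0012 0.006 -1"

```text
time: 16.2
eef_pos: [0.5516, 0.0112, 0.0928]
tcp_rot: [0.98, 0.198, -0.003, -0.001]
contact_force: [-8.3, 1.1, 2.3]
opening: 0.719
finger_force: 78.7
```

In the tool's units: -1.5 mm / 500 = -0.003, -0.7 mm / 500 = -0.0014.

>>> send_rows:
  rows: "0 0 0 -0.003 -0.0014 0.001 -1; 0 0 0 -0.003 -0.0014 0.003 -1; 0 0 0 -0.003 -0.0014 0.003 -1"

```text
time: 16.58
eef_pos: [0.5512, 0.0113, 0.0925]
tcp_rot: [0.98, 0.198, -0.001, -0.001]
contact_force: [-8.2, 2.2, 5.8]
opening: 0.717
finger_force: 79.1
```

```bash
python3 - <<'E'
from fit import *
s=ctrl.get_state(); print(s["eef_pos"],s["contact_force"],s["wrist_torque"],s["qpos"],np.degrees(R.from_quat(s["tcp_rot"]).as_euler("xyz")))
p=ctrl.read_camera("wrist"); pickle.dump(p,open("w7.pkl","wb"))
q=ctrl.read_camera("top"); look(q,["jar","holder","lid"],2)
# jar/holder mask overlay check: fit holder pose with bar-top edges and jar mask
m=white(p); a,b,c,d=180,100,330,220
lab=np.maximum(blue(p),0)
print(fit([(p,blue(p),(170,150,340,330))],[cyl(.032,.08,.098)],np.array([55.,1.2,0.])))
E
```

```text
[0.5512 0.0113 0.0925] [-8.1786  2.2478  5.7663] [0.2473 1.3891 0.0666] [-0.1636  0.2094  1.991   0.0001  0.944   1.0091] [-179.9078    0.1378   22.8071]
jar 0.52 [0.4648 0.337  0.027 ] [145. 237.]
holder 0.59 [0.5655 0.0895 0.0046] [247. 203.]
lid 0.96 [ 0.4759 -0.134   0.0253] [335. 241.]
(array([55.1855,  1.3108,  0.0183]), np.float64(0.04741283083766745))
```

In the tool's units: -1.4 mm / 500 = -0.0028, -1.1 mm / 500 = -0.0022, -40 degrees / 90 = -0.4444.

>>> send_rows:
  rows: "0 0 -0.0667 0 0 0 -1; 0 0 -0.1556 0 0 -0.0006 -1; 0 0 -0.2556 0 0 -0.0014 -1; 0 0 -0.3556 0 0 -0.0022 -1; 0 0 -0.4444 0 0 -0.0028 -1; 0 0 -0.4444 0 0 -0.0028 -1"
  grip_force: 90

```text
time: 17.58
eef_pos: [0.5523, 0.0107, 0.0938]
tcp_rot: [0.854, 0.521, 0.0, 0.0]
contact_force: [-5.0, -0.4, 3.9]
opening: 0.711
finger_force: 96.4
```

```bash
python3 - <<'E'
from fit import *
s=ctrl.get_state(); print(s["eef_pos"],s["contact_force"],s["wrist_torque"],s["qpos"],np.degrees(R.from_quat(s["tcp_rot"]).as_euler("xyz")))
E
```

```text
[0.5523 0.0107 0.0938] [-4.9738 -0.4441  3.9352] [-0.0474  0.8453 -0.0327] [-0.1643  0.2079  1.9901 -0.0003  0.9428  0.3114] [179.9487  -0.0002  62.7572]
```

In the tool's units: -1 mm / 500 = -0.002, -0.9 mm / 500 = -0.0018, -38 degrees / 90 = -0.4222.

>>> send_rows:
  rows: "0 0 -0.0889 0 0 -0.0006 -1; 0 0 -0.1778 0 0 -0.0012 -1; 0 0 -0.2667 0 0 -0.0018 -1; 0 0 -0.3556 0 0 -0.002 -1; 0 0 -0.4222 0 0 -0.002 -1; 0 0 -0.4222 0 0 -0.002 -1"

```text
time: 18.32
eef_pos: [0.5527, 0.0106, 0.0951]
tcp_rot: [0.638, 0.77, 0.0, 0.001]
contact_force: [-5.2, -0.2, 4.5]
opening: 0.708
finger_force: 96.6
```

```bash
python3 - <<'E'
from fit import *
s=ctrl.get_state(); print(s["eef_pos"],s["contact_force"],s["wrist_torque"],s["qpos"],np.degrees(R.from_quat(s["tcp_rot"]).as_euler("xyz")))
p=ctrl.read_camera("wrist"); pickle.dump(p,open("w8.pkl","wb"))
# white jar body pixels: back-project at z=.06, orientation of extents
P7=pickle.load(open("w7.pkl","rb"))
for n,q in(("w7",P7),("w8",p)):
    m=white(q); ys,xs=np.nonzero(m)
    W=np.array([atz(q,(x,y),.06)[:2] for x,y in zip(xs,ys)])-[.552,.0125]
    k=(np.abs(W)<.0315).all(1); W=W[k]; print(n,k.sum(),W.min(0),W.max(0))
    hull=cv2.minAreaRect(W.astype(np.float32)*1000); print(hull)
E
```

```text
[0.5527 0.0106 0.0951] [-5.1828 -0.2292  4.5265] [-0.1355  0.8602  0.0463] [-0.1642  0.2063  1.9892 -0.0006  0.9439 -0.3512] [179.892    0.0701 100.7374]
w7 1755 [ 0.0034 -0.0315] [0.0315 0.0315]
((17.450275421142578, -0.002468109130859375), (62.97909164428711, 28.080293655395508), 89.99050903320312)
w8 1744 [-0.0315  0.0066] [0.0315 0.0315]
((0.017635345458984375, 19.175539016723633), (62.9664192199707, 24.88467788696289), 0.27992138266563416)
```

The upward force held steady while the tool rose 2.6 mm, so the lid climbed its thread. I'll lift gently and watch the force.

In the tool's units: -5 mm / 500 = -0.01, -3 mm / 500 = -0.006.

>>> send_rows:
  rows: "0 0 0 0 0 -0.002 -1; 0 0 0 0 0 -0.006 -1; 0 0 0 0 0 -0.01 -1; 0 0 0 0 0 -0.01 -1"

```text
time: 18.88
eef_pos: [0.5517, 0.0109, 0.098]
tcp_rot: [0.638, 0.77, 0.0, 0.0]
contact_force: [-1.7, -0.1, -2.2]
opening: 0.711
finger_force: 97.3
```

In the tool's units: -2 mm / 500 = -0.004, -1 mm / 500 = -0.002.

>>> send_rows:
  rows: "0 0 0 0 0 -0.002 -1; 0 0 0 0 0 -0.004 -1; 0 0 0 0 0 -0.004 -1"

```text
time: 19.25
eef_pos: [0.5517, 0.011, 0.1003]
tcp_rot: [0.638, 0.77, 0.0, 0.0]
contact_force: [-1.3, -0.4, -1.1]
opening: 0.708
finger_force: 97.3
```

```bash
python3 - <<'E'
from fit import *
s=ctrl.get_state(); print(s["eef_pos"],s["contact_force"],s["wrist_torque"])
p=ctrl.read_camera("wrist"); pickle.dump(p,open("w9.pkl","wb"))
p8=pickle.load(open("w8.pkl","rb"))
# does the jar move with the camera? phase correlation of patches: white jar region vs background
g=[cv2.cvtColor(x["color"],cv2.COLOR_RGB2GRAY).astype(np.float32) for x in(p8,p)]
w=white(p8); 
fl=cv2.calcOpticalFlowFarneback(g[0].astype(np.uint8),g[1].astype(np.uint8),None,.5,3,21,5,7,1.5,0)
for n,m in(("lid",blue(p8)>0),("white",w>0)):
    pass
pts=cv2.goodFeaturesToTrack(g[0].astype(np.uint8),150,.01,6)
q,st,e=cv2.calcOpticalFlowPyrLK(g[0].astype(np.uint8),g[1].astype(np.uint8),pts,None)
for a,b,k in zip(pts[:,0],q[:,0],st[:,0]):
    if k and 150<a[0]<360 and 80<a[1]<260: print(a,(b-a).round(2),"W" if w[int(a[1])-1:int(a[1])+2,int(a[0])-1:int(a[0])+2].any() else "")
E
```

```text
[0.5517 0.011  0.1003] [-1.2829 -0.369  -1.0518] [-0.0776  0.2589 -0.0064]
[205. 213.] [ 2.36 -2.47] W
[321. 227.] [-0.57 -0.75] W
[237. 161.] [ 2.11 -0.28] W
[302. 145.] [0.29 0.08] W
[271. 107.] [0.92 1.27] W
[179. 238.] [ 0.35 -0.66] W
[195. 229.] [ 0.81 -1.38] W
[308. 187.] [-0.25 -0.84] W
[261. 135.] [1.14 0.37] W
[309. 176.] [-0.09 -0.66] W
[154. 257.] [ 2.91 -3.14] W
[293. 203.] [0.01 0.15] W
[266. 125.] [1.09 0.6 ] W
[217. 201.] [ 1.16 -0.55] W
[234. 192.] [ 0.05 -0.03] W
[252. 189.] [0.   0.03] W
[212. 206.] [ 2.21 -1.78] W
[299. 116.] [0.12 1.05] W
[271. 191.] [0.09 0.09] W
[299. 171.] [ 0.14 -0.57] W
[288. 199.] [0.03 0.15] W
[282. 195.] [0.16 0.12] W
[221. 160.] [ 1.87 -0.19] W
[317. 239.] [0.05 0.22] W
[300. 209.] [-0.22 -0.06] W
[170. 123.] [3.96 0.72] W
[160. 257.] [ 2.2  -2.62] W
[307. 115.] [0.12 1.09] W
[191. 242.] [-0.06  0.15] 
[243. 190.] [0.03 0.01] W
[261. 189.] [-0.    0.03] W
[223. 197.] [ 0.17 -0.09] W
[339. 161.] [-0.89 -0.28] W
[193. 126.] [3.18 0.57] W
[313. 228.] [-0.58 -0.66] W
[297. 100.] [0.31 1.39] W
[295. 130.] [0.24 0.48] W
[304. 106.] [0.19 1.25] W
[305. 214.] [-0.22 -0.09] W
[162. 251.] [ 2.49 -2.97] W
[300. 242.] [ 0.56 -0.22] 
[293. 231.] [ 0.39 -0.13] 
[211. 126.] [2.72 0.55] W
[287.  98.] [0.57 1.45] W
[307. 125.] [0.1  0.98] W
[271. 218.] [ 0.35 -0.09] 
[313. 149.] [0.1  0.05] W
[262. 211.] [ 0.95 -0.04] 
[204. 219.] [ 2.04 -2.45] 
[305. 258.] [0.54 4.06] 
[278. 100.] [0.89 1.31] W
[187. 228.] [ 0.58 -1.09] W
[304. 133.] [0.2  0.58] W
[200. 151.] [3.39 0.07] W
[338. 250.] [-0.05 -0.11] 
[193. 235.] [ 0.63 -1.23] W
[190. 147.] [3.26 0.01] W
[186. 121.] [3.39 0.69] W
[166. 235.] [ 2.11 -1.39] W
[287. 227.] [0.59 0.01] 
[323. 157.] [-0.28 -0.04] W
[209. 179.] [ 2.29 -0.86] W
[325. 232.] [-0.48 -0.63] W
[296. 162.] [-0.23 -0.72] W
[252. 120.] [1.47 0.9 ]
```

In the tool's units: -35 mm / 500 = -0.07, -30 mm / 500 = -0.06.

>>> send_rows:
  rows: "0 0 0 0 0 -0.008 -1; 0 0 0 0 0 -0.016 -1; 0 0 0 0 0 -0.028 -1; 0 0 0 0 0 -0.044 -1; 0 0 0 0 0 -0.06 -1; 0 0 0 0 0 -0.07 -1; 0 0 0 0 0 -0.07 -1; 0 0 0 0 0 -0.07 -1"

```text
time: 20.3
eef_pos: [0.5515, 0.0109, 0.135]
tcp_rot: [0.638, 0.77, -0.0, -0.0]
contact_force: [1.2, -0.2, -1.6]
opening: 0.711
finger_force: 97.3
```

```bash
python3 - <<'E'
from fit import *
s=ctrl.get_state(); print(s["eef_pos"],s["contact_force"],s["finger_force"],s["dq"])
p=ctrl.read_camera("wrist"); t=ctrl.read_camera("top")
print("lid",fit([(p,blue(p),(170,150,340,330))],[cyl(.032,s["eef_pos"][2]-.0128,s["eef_pos"][2]+.0052)],np.array([55.,1.2,0.])))
look(p,["jar","holder","lid","jar_mouth"],2); look(t,["jar"],2)
# jar body edge at its top, and jaw edges
for z,lo in((.06,0),):
    m=white(p); ys,xs=np.nonzero(m); W=np.array([atz(p,(x,y),z)[:2] for x,y in zip(xs,ys)]); k=(np.abs(W-[.552,.0125])<.06).all(1)
    print(k.sum())
# jar fit score over height shift: jar at 0 vs lifted 30 mm
HM=np.maximum(white(p),blue(p))
cv2.imwrite("pics/w10.png",cv2.cvtColor(p["color"],cv2.COLOR_RGB2BGR))
E
```

```text
[0.5515 0.0109 0.135 ] [ 1.1716 -0.1839 -1.6267] 97.2978014498949 [-0.001   0.0038  0.0021  0.0009 -0.0002  0.0012]
lid (array([55.0379,  1.3398,  0.0187]), np.float64(0.2913721508782905))
holder 0.97 [0.5552 0.0568 0.0414] [270. 149.]
lid 0.9 [0.55   0.0147 0.1423] [254. 261.]
lid 0.67 [ 0.4685 -0.1493  0.0247] [151. 323.]
jar_mouth 0.7 [0.5453 0.0356 0.06  ] [253. 178.]
8051
```

```bash
python3 - <<'E'
from h import *
p=ctrl.read_camera("wrist"); h=p["color"]
for y in(.030,.035):
    print(y,[(int(x*1000),tuple(int(v) for v in h[int(round(v_)),int(round(u))])) for x in np.arange(.505,.604,.004) for u,v_ in[proj(p,[[x,y,.06]])[0]]])
E
```

```text
0.03 [(505, (100, 99, 103)), (509, (92, 93, 96)), (513, (90, 91, 99)), (517, (88, 92, 107)), (521, (255, 254, 254)), (525, (254, 254, 254)), (529, (254, 254, 254)), (533, (255, 255, 255)), (537, (255, 255, 255)), (541, (255, 255, 255)), (545, (252, 252, 251)), (549, (253, 252, 251)), (553, (255, 253, 251)), (557, (253, 253, 252)), (561, (255, 255, 253)), (565, (255, 255, 255)), (569, (254, 254, 253)), (573, (255, 255, 255)), (577, (255, 255, 255)), (581, (242, 243, 240)), (585, (247, 251, 251)), (589, (253, 254, 254)), (593, (255, 255, 255)), (597, (83, 82, 82)), (601, (87, 84, 85))]
0.035 [(505, (97, 93, 98)), (509, (89, 87, 92)), (513, (92, 90, 97)), (517, (87, 94, 106)), (521, (255, 254, 254)), (525, (255, 255, 255)), (529, (255, 255, 254)), (533, (255, 254, 254)), (537, (255, 255, 254)), (541, (255, 255, 254)), (545, (255, 255, 255)), (549, (255, 255, 255)), (553, (255, 255, 255)), (557, (255, 255, 255)), (561, (255, 255, 255)), (565, (255, 255, 255)), (569, (255, 255, 255)), (573, (255, 255, 255)), (577, (255, 255, 255)), (581, (206, 215, 213)), (585, (247, 251, 251)), (589, (252, 254, 254)), (593, (253, 255, 254)), (597, (82, 82, 81)), (601, (86, 84, 83))]
```

The jar spans x = 0.520 to 0.583 and touches the back wall with no dark gap, so it is home.

```bash
python3 -c "
from plant import ctrl
print(ctrl.sign_off())"
```

```text
the job is handed in; nothing more can be done
None
```

I handed the job in at about 20 s of the 58 s, but sign-off gave no verdict: green then orange pressed, jar home in the holder, lid unscrewed about 78° and held level about 3 cm above the rim, with one slip when a wrong row slid the tool off the orange key and the scale's -y edge, away from the grey key.

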